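Start a lens bond: set the cure selector, hold the press lever in the green

ROBOT

A 6-joint arm with a two-finger parallel gripper is mounted at the origin on the work surface. World frame = base frame: x ahead of the robot, y to its left, z up, the work surface at z = 0. Lengths are in mm, angles in rad, forces in N, time in s.
With the tool pointing down it reaches from about 325 to 1000 mm from the base axis. Payload 5.1 kg.
Tool frame: the origin (TCP) lies on the front face of the gripper's body, between the roots of the fingers; the fingertips stand 73 mm ahead of it and the grasp point (between the pads) lies 54 mm ahead of it; z points along the fingers, y is the line along which they close (so a half turn about z gives the same grasp; the last joint's range is limited). The gripper opens to 85 mm and grips with 20 to 120 N. Pads are 22 mm wide; open, the fingers measure 114 mm over their backs; the gripper's body (76 mm by 85 mm) begins 54 mm behind the grasp point. The pads swing forward as they close: fully open they stand 13 mm farther back than shut.
Start: joints at [-1.273, 0.124, 1.65, -0, 1.367, -0.083], TCP at [241.549, -603.44, 303.922] pointing down, gripper open.
Joint ranges: [-2.61, 2.61], [-1.02, 2.33], [0.03, 2.71], [-1.35, 4.49], [0.32, 2.68], [-2.91, 2.91]. Speed limits (rad/s): [2.57, 2.57, 3.14, 3.14, 3.14, 3.14].

INTERFACE

Orientations are given as [roll, pitch, yaw] about the fixed x, y, z axes, in that order (R = Rz(yaw) Ry(pitch) Rx(roll)).
In Python, from cell import * gives the robot as it stands.
- The arm moves only by the tool jog_arm, never from a script. Its argument "moves" is a list of rows, each a list of 7 numbers: the shift along the tool's x, y, z in units of 25 mm (1.0 is 25 mm), then the turn, a rotation vector about the tool's x, y, z in units of 6 degrees (1.0 is 6 degrees), then the closure, from 0 (fully open) to 1 (shut). In form: [[dx, dy, dz, wx, wy, wz, fingers], ...]. A call has 1 to 12 rows; each row is the pose to reach, as a shift and turn from the pose commanded when the call began, along the tool's axes at that moment; what a row does not reach only later rows make up. A row lasts 1/10 s, in which the tool goes at most 50 mm and 8.59 degrees, less where a joint would pass 70% of its speed; a pose out of reach is approached as far as the arm can. A call with a gripper value outside its range is refused whole. The fingers move at their own pace and stop on an object; the grip force is fixed at half the most. Time passes only in rows, so rows that repeat a pose let the fingers close. It gives the time, the measured TCP pose, the force, the opening and the grip force at its end, in the units of the state.
- read_state(): the state, without advancing time (a new reading comes with each control period).
- snapshot(name): name is "scene" or "top" or "wrist"; returns the picture (400x640x3 uint8, red, green, blue); there is no depth.
- camera_info(name): a dict with "vfov" (degrees; the focal length in pixels is half the picture's height over the tangent of half this angle, whatever the lens; pixels are square), "cx", "cy" (the principal point, pixels), "dist" ([k1, k2, p1, p2, k3] as OpenCV has them; the pictures are not rectified), "extrinsics" (4x4, takes a point from world to camera coordinates). Camera axes: x right, y down, z forward; pixel columns grow to the right and rows downward; lengths in mm; the calibration is good to about 2 mm. A picture is of the moment at which its call begins: read the wrist's pose just before it. camera_info takes no time and is no camera call; for the wrist camera it gives the pose at the moment of the call.
- sign_off(): hands the job in; it is judged then, once.
Trained networks look in the newest picture that a camera, given by its name, has taken for a name from the list of things; names that differ only in an ending like _2 or _b are one class to them, and where a whole thing is asked for, a point or a joint stands for the part that bears it (a point fixed in the world has none). Each returns a list of dicts, best first, with "conf" (0 to 1); they miss things now and then, are a little off and sometimes report something else, mostly with a low value. They report only what shows in the picture. A call takes as long as a camera call. They do not tell look-alikes from the thing itself.
- regions_of(name, camera): "mask" (400x640 bool, what is visible of it) and "rect" ([left, top, right, bottom] in pixels, round what is visible of it).
The state is a dict: "clock": time; "joint_positions": joint angles; "dq": joint speeds; "joint_efforts": joint torques, N m; "tcp_pos": TCP position; "eef_rot": TCP orientation; "force": force on the tool from outside, world axes, zero at the start; "torque": the same for the moment, N m; "opening": finger opening in mm; "grip_force": force on a finger pad.
Only numpy, scipy, OpenCV 4.12 (cv2) and the standard library are available. Lean on these libraries where they do the work, as an engineer would, in place of code of your own. Each camera call takes 0.05 s, during which the arm holds its last target. There are 200 camera calls.

TASK

On the white lamp controller, turn the black selector knob until its white pointer clicks in at the green dot. Then push the orange handle of the blue hand press down until the orange pointer pin stands in the green part of the scale, never into the red, and keep holding it there: the program finishes while the robot is still holding the handle down in the green. Leave the brass gauge, the pink pad, the lens tray and the screwdriver where they are.

Things in the scene. Friction and masses are not known exactly. Their poses are not given: they have to be found in the camera images.
- controller: White box fixed to the bench, 140 (x) x 160 (y) x 70 mm high, selector knob in the middle of its top. Origin: centre of the underside, on the knob axis. On the top, 45 mm from the axis, lie four 13 mm dots; bearings in this frame (counter-clockwise from +x, from above): white 240 deg, yellow 200, green 160, red 120. The knob's pointer points at one of them.
- selector_grip (a point): Point to grip the black selector knob, on its vertical axis, 107 mm above the bench. The knob is an upright bar 42 mm long, 14 mm thick, from 82 to 114 mm above the bench, on a 44 mm disc (76 to 84 mm above the bench) and a fixed 62 mm collar. +x runs along the bar to the end with the white pointer line; z is up; the frame turns with the knob.
- selector (a joint): Turn of the knob in rad, growing clockwise seen from above: 0 at the white dot, 0.698 yellow, 1.396 green, 2.094 red (stops at 0 and 2.094). A spring click pulls it to the nearest dot when let go; about 0.05 N m takes it over a click. It starts at white or yellow.
- press: Blue hand press fixed to the bench: base 160 (x -60 to +100) x 110 x 18 mm, cheeks at the back up to 148 mm high. Origin on the bench. The lever runs from its pivot at (+55, 0, 135) mm in this frame towards -x, over a steel ram and a black lens barrel. Curved scales on both sides, 85 mm from the pivot: from the top white, green, red. An orange pin on the lever points at them.
- grip (a point): Orange handle across the lever's end: a level bar 20 mm in diameter, 80 mm long along y; origin at its centre, 150 mm from the pivot. With q the lever joint it is at x = 55 - 150 cos(0.45 - q), y = 0, z = 135 + 150 sin(0.45 - q) mm in the press frame: 200 mm above the bench at rest, 126 mm in mid-green. Push it from above with the fingertips or pinch it and lead it down.
- lever (a joint): Lever angle in rad, 0 at rest (raised 0.45 rad above level), growing as the handle goes down, end stop at 0.8. Green on the scale: 0.45 to 0.57 (handle centre 135 to 117 mm above the bench); red beyond 0.57. A spring drives it back up: about 2 N at the handle to start it, 8 N in the green.
- brass_gauge: Bystander: loose upright brass plug gauge, 32 mm in diameter, 50 mm high; origin at the centre of its foot.
- lap_pad: Bystander: loose dull pink round pad, 84 mm in diameter, 12 mm thick; origin at the centre of its underside.
- lens_tray: Bystander: loose black divided tray with lens cells, 110 x 140 x 22 mm; origin at the centre of its underside.
- driver: Bystander: loose red-handled screwdriver about 150 mm long lying on the bench.
Mind the look-alikes: they are no part of the job. Leave any brown or purple look-alike of the controller alone.

How it is judged:
By the outcome, as a careful person would: the job done as asked, in the order asked, and still so for the second after the job is handed in, while the arm keeps its last pose, push and grip.
It also fails if it takes over 58 s, if anything falls off the work surface, if the arm or the gripper's body presses on something with over 40 N, if the wrist force passes 120 N, or if a joint passes its speed limit or range.

## Working session

There is one attempt and no reset: what is moved stays moved. The work goes in short steps, Python scripts to look and compute and a tool call to move; the robot and the scene stay as the last step left them, time stands still between calls to the robot, and variables do not carry over. Pictures are saved under pics/ and viewed, at most 10 in all, crops included, and the job is handed in when it is done.

Besides the shell and the picture viewer there is one more tool, called after "Call:" as name(argument=value, ...) on one line, values as JSON. jog_arm: Moves the arm, as the interface text tells. Its arguments: {"type":"object","properties":{"moves":{"type":"array"}},"required":["moves"]}

```bash
mkdir -p pics; ls; cat > h.py <<'E'
from cell import *
import numpy as np, cv2
def save(name,fn):
    im=snapshot(name); cv2.imwrite('pics/'+fn,im[:,:,::-1]); return im
def K(ci):
    f=200/np.tan(np.radians(ci['vfov'])/2)
    return np.array([[f,0,ci['cx']],[0,f,ci['cy']],[0,0,1.]])
def ray(ci,uv):
    p=cv2.undistortPoints(np.array([[uv]],float),K(ci),np.array(ci['dist'],float))[0,0]
    E=np.array(ci['extrinsics']);R=E[:3,:3];t=E[:3,3]
    return -R.T@t, R.T@np.array([p[0],p[1],1])
def onz(ci,uv,z):
    o,d=ray(ci,uv); return o+d*(z-o[2])/d[2]
def proj(ci,P):
    E=np.array(ci['extrinsics'])
    return cv2.projectPoints(np.atleast_2d(np.array(P,float)),cv2.Rodrigues(E[:3,:3])[0],E[:3,3],K(ci),np.array(ci['dist'],float))[0][:,0]
E
python3 - <<'E'
from h import *
a=save('top','top.png'); 
for n in ['controller','selector_grip','press','grip']:
    print(n,[(round(r['conf'],2),[int(v) for v in r['rect']]) for r in regions_of(n,'top')])
b=save('scene','scene.png')
for n in ['controller','press','grip']:
    print(n,[(round(r['conf'],2),[int(v) for v in r['rect']]) for r in regions_of(n,'scene')])
print(camera_info('top'),camera_info('scene'))
cv2.imwrite('pics/both.png',cv2.resize(np.vstack([a,b])[:,:,::-1],(480,600)))
E
```

```text
pics
controller [(0.82, [372, 168, 425, 219]), (0.67, [366, 239, 422, 295])]
selector_grip [(0.67, [304, 249, 316, 267]), (0.64, [386, 265, 398, 274]), (0.51, [392, 186, 409, 202])]
press [(0.82, [240, 149, 286, 207]), (0.31, [164, 188, 213, 226])]
grip [(0.82, [239, 161, 267, 205])]
controller [(0.96, [239, 251, 325, 337]), (0.8, [240, 150, 305, 212]), (0.78, [173, 211, 250, 286])]
press [(0.77, [342, 112, 403, 205]), (0.29, [270, 278, 289, 295])]
grip [(0.89, [336, 115, 389, 163])]
{'vfov': 50.745894884808166, 'cx': 319.33576914079504, 'cy': 195.22711020731947, 'dist': array([-0.10131657,  0.        ,  0.        ,  0.        ,  0.        ]), 'extrinsics': array([[ 1.50209734e-02, -9.99800420e-01, -1.31715717e-02,
         1.18340626e+01],
       [-9.92200017e-01, -1.32738787e-02, -1.23947287e-01,
         5.79149604e+02],
       [ 1.23747711e-01,  1.49306426e-02, -9.92201381e-01,
         1.38806484e+03],
       [ 0.00000000e+00,  0.00000000e+00,  0.00000000e+00,
         1.00000000e+00]])} {'vfov': 55.25940909388256, 'cx': 323.6307991870644, 'cy': 195.47986129269316, 'dist': array([-0.04910574,  0.        ,  0.        ,  0.        ,  0.        ]), 'extrinsics': array([[ 8.84506798e-01,  4.66360292e-01, -1.24821080e-02,
        -5.05490215e+02],
       [ 3.70821058e-01, -7.19037190e-01, -5.87773139e-01,
        -1.27599905e+02],
       [-2.83089153e-01,  5.15260708e-01, -8.08929499e-01,
         1.28876305e+03],
       [ 0.00000000e+00,  0.00000000e+00,  0.00000000e+00,
         1.00000000e+00]])}
```

View pics/top.png

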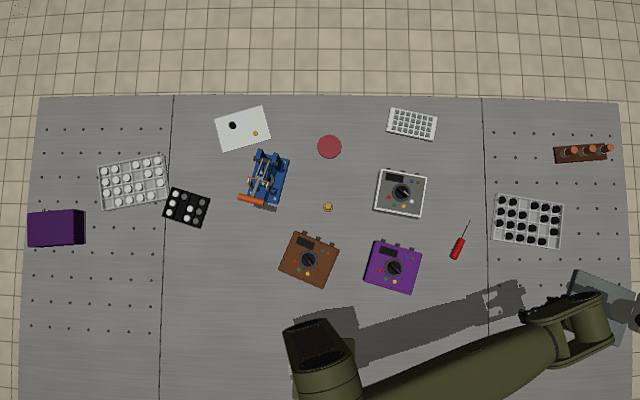

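View pics/scene.png

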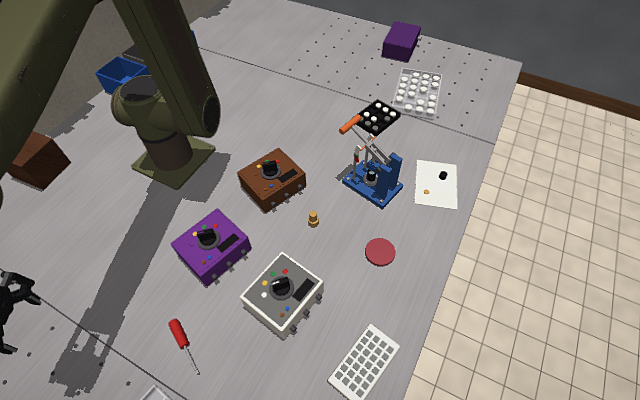

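The pictures show three controllers: white-rimmed at top (401,193) / scene (282,294), brown at top (309,259), and purple at top (393,267). The white one fits the description. The press is at top (265,180), with its orange handle at (252,200). I'll confirm the controller in an enlarged crop.

```bash
python3 - <<'E'
from h import *
a=cv2.imread('pics/top.png');b=cv2.imread('pics/scene.png')
A=cv2.resize(a[160:228,364:434],(560,544),interpolation=cv2.INTER_CUBIC)[:, :]
c1=cv2.resize(a[162:224,366:430],(396,384),interpolation=cv2.INTER_CUBIC)
c2=cv2.resize(b[250:340,236:330],(401,384),interpolation=cv2.INTER_CUBIC)
cv2.imwrite('pics/crop.png',np.hstack([c1,c2]))
ct=camera_info('top');cs=camera_info('scene')
for n,(ci,im) in {'top':(ct,a),'scene':(cs,b)}.items():
    rs=regions_of('controller',n)
    for r in rs:
        m=r['mask'].astype(np.uint8)
        if (n=='top' and r['rect'][1]<200) or (n=='scene' and r['rect'][1]>230 and r['rect'][0]>230):
            box=cv2.boxPoints(cv2.minAreaRect(cv2.findNonZero(m)))
            print(n,'ctrl box px',box.tolist(),[onz(ci,p,70)[:2].round().tolist() for p in box])
            for nm,(lo,hi) in {'green':((40,110,50),(85,255,255)),'yellow':((20,120,90),(33,255,255)),'red':((170,140,90),(180,255,255)),'red0':((0,140,90),(7,255,255)),'blue':((95,120,60),(125,255,255))}.items():
                h=cv2.inRange(cv2.cvtColor(im,cv2.COLOR_BGR2HSV),lo,hi)&(m*255)
                k,_,st,cen=cv2.connectedComponentsWithStats(h)
                for i in range(1,k):
                    if st[i,4]>=3: print(nm,st[i,4],cen[i].round(1),onz(ci,cen[i],71)[:2].round(1))
    for r in regions_of('grip',n)[:1]:
        rr=cv2.minAreaRect(cv2.findNonZero(r['mask'].astype(np.uint8)));bx=cv2.boxPoints(rr)
        s=sorted([(np.linalg.norm(bx[i]-bx[(i+1)%4]),tuple((bx[i]+bx[(i+1)%4])/2)) for i in range(4)])
        print(n,'grip mask minrect',rr,'centre@200',onz(ci,rr[0],200).round(),[onz(ci,q[1],200).round() for q in s[:2]])
E
```

```text
top ctrl box px [[370.8959655761719, 211.07199096679688], [379.0879821777344, 166.0159912109375], [428.2799987792969, 174.95999145507812], [420.0879821777344, 220.0159912109375]] [[525.0, -150.0], [675.0, -178.0], [648.0, -342.0], [497.0, -312.0]]
green 9 [394. 204.] [ 548.8 -226.4]
yellow 13 [403.4 205.6] [ 543.8 -257.4]
red0 10 [388.  196.8] [ 572.4 -206.7]
blue 7 [412.  180.7] [ 627.2 -286.9]
top grip mask minrect ((253.07998657226562, 181.4399871826172), (27.435747146606445, 44.97199630737305), 8.130102157592773) centre@200 [598. 218. 200.] [array([530., 225., 200.]), array([666., 211., 200.])]
scene ctrl box px [[236.51687622070312, 300.4269714355469], [281.3056335449219, 246.20901489257812], [330.4842834472656, 286.8348693847656], [285.6955261230469, 341.0528259277344]] [[506.0, -327.0], [525.0, -150.0], [692.0, -191.0], [662.0, -354.0]]
green 15 [272.6 273.6] [ 546.9 -227.1]
yellow 20 [264.1 282.7] [ 541.2 -257.7]
red0 19 [284.8 270.8] [ 570.4 -206.3]
blue 13 [286.7 307.9] [ 624.  -286.7]
scene grip mask minrect ((362.5750427246094, 142.93626403808594), (54.585487365722656, 25.86246681213379), 55.3758430480957) centre@200 [605. 171. 200.] [array([528., 232., 200.]), array([674., 116., 200.])]
```

View pics/crop.png

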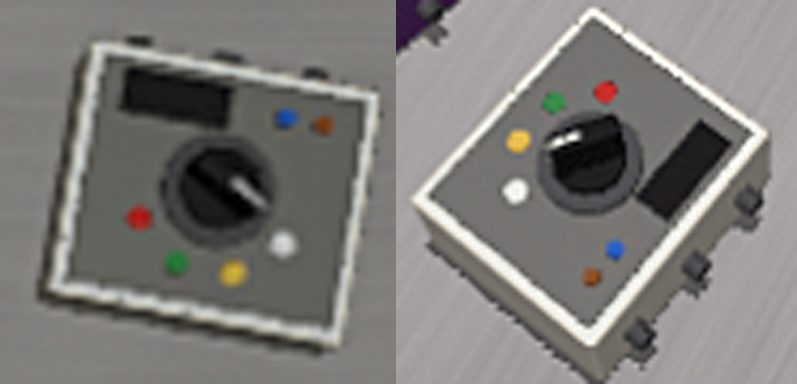

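```bash
python3 - <<'E'
from h import *
a=cv2.imread('pics/top.png');b=cv2.imread('pics/scene.png')
ct=camera_info('top');cs=camera_info('scene')
L=45*np.array([[np.cos(np.radians(t)),np.sin(np.radians(t))] for t in (160,200,120)])
W=np.array([[547.9,-226.8],[542.5,-257.5],[571.4,-206.5]])
lc,wc=L.mean(0),W.mean(0); H=(L-lc).T@(W-wc)
yaw=np.arctan2(H[0,1]-H[1,0],H[0,0]+H[1,1]);R=np.array([[np.cos(yaw),-np.sin(yaw)],[np.sin(yaw),np.cos(yaw)]])
c=wc-R@lc; print('ctrl',c,np.degrees(yaw),'resid',(W-(L@R.T+c)).round(1).tolist())
print('px centre top',proj(ct,[*c,114]),'scene',proj(cs,[*c,114]))
for n,ci,o,s in(('top',ct,(366,162),396/64),('scene',cs,(236,250),401/94)):
  for nm,br in(('white',240),('yellow',200)):
    t=yaw+np.radians(br); P=[[c[0]+r*np.cos(t),c[1]+r*np.sin(t),114] for r in (-21,0,21)]
    print(n,nm,((proj(ci,P)-o)*s).round().tolist())
bars={}
for n,ci,im in(('top',ct,a),('scene',cs,b)):
    hsv=cv2.cvtColor(im,cv2.COLOR_BGR2HSV); m=cv2.inRange(hsv,(5,150,120),(16,255,255))
    roi=np.zeros_like(m); 
    if n=='top': roi[140:215,232:295]=255
    else: roi[105:165,330:400]=255
    k,_,st,cen=cv2.connectedComponentsWithStats(m&roi)
    print(n,[(st[i].tolist(),cen[i].round(1).tolist()) for i in range(1,k) if st[i,4]>4])
    i=1+np.argmax(st[1:,4]); lab=_==i
    rr=cv2.minAreaRect(cv2.findNonZero(lab.astype(np.uint8)));bx=cv2.boxPoints(rr)
    e=sorted([(np.linalg.norm(bx[j]-bx[(j+1)%4]),tuple((bx[j]+bx[(j+1)%4])/2)) for j in range(4)])[:2]
    bars[n]=rr[0]; print(rr, onz(ci,rr[0],200),[onz(ci,q[1],200).round().tolist() for q in e])
o1,d1=ray(ct,bars['top']);o2,d2=ray(cs,bars['scene'])
s=np.linalg.lstsq(np.c_[d1,-d2],o2-o1,rcond=None)[0];print('tri',(o1+d1*s[0]).round(1),(o2+d2*s[1]).round(1))
c1=cv2.resize(a[145:212,232:297],(388,400),interpolation=cv2.INTER_CUBIC)
c2=cv2.resize(b[105:210,330:410],(305,400),interpolation=cv2.INTER_CUBIC)
cv2.imwrite('pics/crop2.png',np.hstack([c1,c2]))
E
```

```text
ctrl [ 586.97330216 -249.00011639] -9.552957668665984 resid [[0.1, 0.0], [-0.2, -0.3], [0.1, 0.3]]
px centre top [[403.12641926 190.82970492]] scene [[279.7792954 280.8125242]]
top white [[198.0, 152.0], [230.0, 178.0], [261.0, 204.0]]
top yellow [[222.0, 139.0], [230.0, 178.0], [237.0, 218.0]]
scene white [[222.0, 118.0], [187.0, 131.0], [151.0, 145.0]]
scene yellow [[222.0, 142.0], [187.0, 131.0], [152.0, 121.0]]
top [([248, 177, 6, 2, 6], [250.5, 177.5]), ([238, 194, 26, 12, 144], [250.6, 199.1])]
((250.3235626220703, 199.20590209960938), (25.951313018798828, 5.5783185958862305), 14.03624439239502) [543.70188179 224.21483223 200.        ] [[535.0, 186.0, 200.0], [553.0, 263.0, 200.0]]
scene [([340, 114, 21, 18, 136], [350.6, 122.7]), ([372, 136, 4, 4, 5], [373.2, 137.6]), ([360, 146, 6, 4, 7], [362.7, 147.4])]
((350.58538818359375, 122.7317123413086), (5.934602737426758, 23.11371612548828), 51.34019088745117) [541.4205499 227.773468  200.       ] [[531.0, 190.0, 200.0], [552.0, 267.0, 200.0]]
tri [543.2 223.4 204.4] [543.3 223.5 204.4]
```

View pics/crop2.png

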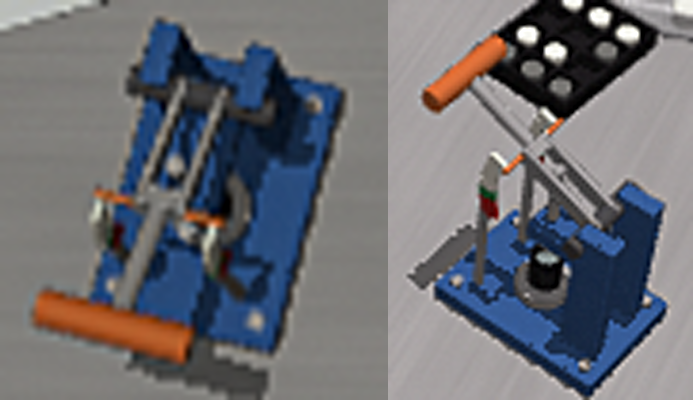

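Both views put the pointer at white, because its bar direction matches white and not yellow. So 80° clockwise is needed, past yellow. The controller is at (587,-249) with yaw -9.6°, and the fit residuals are 0.3 mm. The handle triangulates to (543,224,~202), and the press yaw is about -14°.

```bash
cat >> h.py <<'E'
from scipy.spatial.transform import Rotation as Ro
def plan(pos,head):
    """head: heading (deg) of tool x, tool pointing down -> row in move units from the present pose"""
    s=read_state();R=Ro.from_euler('xyz',s['eef_rot']);a=np.radians(head)
    G=Ro.from_matrix(np.array([[np.cos(a),np.sin(a),0],[np.sin(a),-np.cos(a),0],[0,0,-1]]))
    print('plan',(R.inv().apply(np.array(pos)-s['tcp_pos'])/25).round(2).tolist(),(np.degrees((R.inv()*G).as_rotvec())/6).round(2).tolist())
def st():
    s=read_state();x=Ro.from_euler('xyz',s['eef_rot']).as_matrix()
    print('t',s['clock'],'tcp',np.round(s['tcp_pos'],1),'xhead',np.degrees(np.arctan2(x[1,0],x[0,0])).round(1),'z',x[:,2].round(3),'q',np.round(s['joint_positions'],2),'F',np.round(s['force'],1),'M',np.round(s['torque'],2),'open',s['opening'],s['grip_force'])
E
python3 - <<'E'
from h import *
st(); plan([587,-249,230],50.4); plan([587,-249,230],230.4)
E
```

```text
t 0.65 tcp [ 241.6 -603.5  304. ] xhead 21.8 z [ 0. -0. -1.] q [-1.27  0.12  1.65 -0.    1.37 -0.08] F [-0.3  0.1  0.4] M [-0.02 -0.01  0.01] open 85.38963021377337 0.0
plan [18.1, -8.03, 2.96] [0.0, 0.0, -4.76]
plan [18.1, -8.03, 2.96] [0.0, -0.0, 25.24]
```

Call:
jog_arm(moves=[[18.1,-8.0,2.4,0,0,-4.76,0],[18.1,-8.0,2.4,0,0,-4.76,0],[18.1,-8.0,2.4,0,0,-4.76,0],[18.1,-8.0,2.4,0,0,-4.76,0],[18.1,-8.0,2.4,0,0,-4.76,0],[18.1,-8.0,2.4,0,0,-4.76,0],[18.1,-8.0,2.4,0,0,-4.76,0],[18.1,-8.0,2.4,0,0,-4.76,0],[18.1,-8.0,2.4,0,0,-4.76,0],[18.1,-8.0,2.4,0,0,-4.76,0],[18.1,-8.0,2.4,0,0,-4.76,0],[18.1,-8.0,2.4,0,0,-4.76,0]])

```text
clock: 1.85
tcp_pos: [587.8, -248.5, 243.6]
eef_rot: [-3.141, 0.001, 0.882]
force: [-0.4, -0.1, -0.6]
opening: 85.1
grip_force: 0.0
```

```bash
python3 - <<'E'
from h import *
st(); ci=camera_info('wrist'); im=save('wrist','w1.png')
c=np.array([587,-249.]);yaw=np.radians(-9.55)
for br in (240,200,160,120):
    t=yaw+np.radians(br); print(br,proj(ci,[*(c+45*np.array([np.cos(t),np.sin(t)])),71]).round())
t=yaw+np.radians(240);print('bar',proj(ci,[[c[0]+r*np.cos(t),c[1]+r*np.sin(t),114] for r in(-21,0,21)]).round().tolist())
plan([587,-249,163],50.4)
E
```

```text
t 1.85 tcp [ 587.8 -248.5  243.6] xhead 50.5 z [-0.001 -0.    -1.   ] q [-0.48  0.14  1.73 -0.    1.27  0.21] F [-0.4 -0.1 -0.6] M [-0.04  0.02 -0.02] open 85.10072854096565 0.0
240 [[321. 248.]]
200 [[287. 237.]]
160 [[268. 208.]]
120 [[273. 173.]]
bar [[321.0, 188.0], [321.0, 217.0], [321.0, 244.0]]
plan [0.01, -0.02, 3.23] [-0.0, 0.0, 0.0]
```

View pics/w1.png

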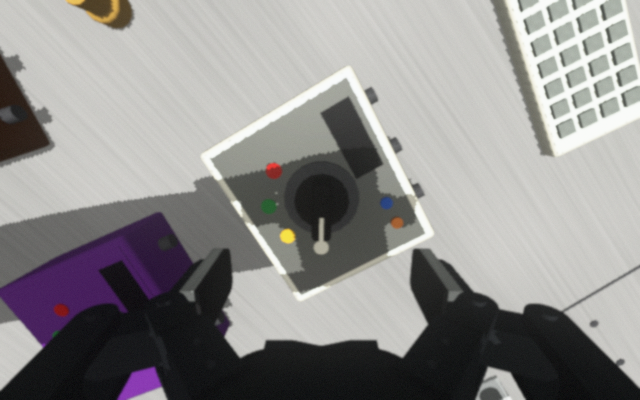

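The wrist picture agrees: dots at red (273,171), green (268,206), yellow (288,236), and the pointer over white at (321,247), all within 2 px of prediction. Next I descend and grip.

Call:
jog_arm(moves=[[0,0,1.2,0,0,0,0],[0,0,2.2,0,0,0,0],[0,0,3.2,0,0,0,0],[0,0,3.2,0,0,0,0.4],[0,0,3.2,0,0,0,0.7],[0,0,3.2,0,0,0,0.8],[0,0,3.2,0,0,0,1],[0,0,3.2,0,0,0,1],[0,0,3.2,0,0,0,1],[0,0,3.2,0,0,0,1]])

```text
clock: 2.9
tcp_pos: [587.4, -249.6, 165.9]
eef_rot: [3.141, 0.0, 0.879]
force: [-4.1, 1.6, 5.7]
opening: 12.9
grip_force: 59.9
```

```bash
python3 -c "
from h import *
st(); plan([587,-249,163],-29.6)"
```

```text
t 2.9 tcp [ 587.4 -249.6  165.9] xhead 50.4 z [ 0. -0. -1.] q [-0.49  0.22  1.79 -0.    1.14  0.21] F [-4.1  1.6  5.7] M [ 0.19  0.63 -0.21] open 12.915128774191412 59.88624930381775
plan [0.01, -0.03, 0.12] [0.0, -0.0, 13.33]
```

Call:
jog_arm(moves=[[0,0,0,0,0,0.6,1],[0,0,0,0,0,1.2,1],[0,0,0,0,0,1.8,1],[0,0,0,0,0,2.5,1],[0,0,0,0,0,3.2,1],[0,0,0,0,0,3.9,1],[0,0,0,0,0,4.6,1],[0,0,0,0,0,5.3,1],[0,0,0,0,0,6.0,1],[0,0,0,0,0,6.7,1],[0,0,0,0,0,6.7,1],[0,0,0,0,0,6.7,1]])

```text
clock: 4.1
tcp_pos: [587.0, -248.9, 165.9]
eef_rot: [-3.14, 0.001, 0.178]
force: [-5.9, 4.3, 8.3]
opening: 12.7
grip_force: 60.2
```

Call:
jog_arm(moves=[[0,0,0,0,0,0.6,1],[0,0,0,0,0,1.2,1],[0,0,0,0,0,1.8,1],[0,0,0,0,0,2.5,1],[0,0,0,0,0,3.2,1],[0,0,0,0,0,3.9,1],[0,0,0,0,0,4.6,1],[0,0,0,0,0,5.3,1],[0,0,0,0,0,6.0,1],[0,0,0,0,0,6.6,1],[0,0,0,0,0,6.6,1],[0,0,0,0,0,6.6,1]])

```text
clock: 5.3
tcp_pos: [587.1, -248.1, 165.9]
eef_rot: [-3.14, 0.003, -0.513]
force: [-6.2, 7.9, 9.6]
opening: 12.5
grip_force: 60.3
```

```bash
python3 -c "
from h import *
st(); plan([587,-249,163],-29.6)"
```

```text
t 5.3 tcp [ 587.1 -248.1  165.9] xhead -29.4 z [-0.002  0.003 -1.   ] q [-0.48  0.22  1.79  0.    1.14  1.6 ] F [-6.2  7.9  9.6] M [ 0.99  1.01 -0.07] open 12.541293667069468 60.26537775993347
plan [0.01, 0.03, 0.12] [-0.02, 0.03, 0.03]
```

Turned 80°. Now I release, rise and look.

Call:
jog_arm(moves=[[0,0,0,0,0,0,0.7],[0,0,0,0,0,0,0.4],[0,0,0,0,0,0,0],[0,0,0,0,0,0,0],[0,0,0,0,0,0,0],[0,0,-1,0,0,0,0],[0,0,-2.5,0,0,0,0],[0,0,-4,0,0,0,0],[0,0,-5,0,0,0,0],[0,0,-5.4,0,0,0,0],[0,0,-5.4,0,0,0,0]])

```text
clock: 6.4
tcp_pos: [587.8, -249.9, 300.7]
eef_rot: [-3.142, -0.003, -0.514]
force: [-0.7, 0.2, -0.3]
opening: 85.5
grip_force: 0.0
```

```bash
python3 - <<'E'
from h import *
st(); ci=camera_info('wrist'); im=save('wrist','w2.png')
c=np.array([587,-249.]);yaw=np.radians(-9.55)
t=yaw+np.radians(160);print('bar',proj(ci,[[c[0]+r*np.cos(t),c[1]+r*np.sin(t),114] for r in(-21,0,21)]).round().tolist())
# press grip: closed fingers above the handle, tool y along press x or y
for h in (-14,76,166): plan([543,224,320],h)
E
```

```text
t 6.4 tcp [ 587.8 -249.9  300.7] xhead -29.4 z [ 0.003 -0.002 -1.   ] q [-0.49  0.1   1.68 -0.    1.36  1.6 ] F [-0.7  0.2 -0.3] M [-0.04  0.01  0.  ] open 85.53890831146272 0.0
bar [[321.0, 172.0], [321.0, 195.0], [321.0, 218.0]]
plan [-10.85, -15.63, -0.86] [0.0, 0.0, -2.57]
plan [-10.85, -15.63, -0.86] [-0.0, 0.0, -17.57]
plan [-10.85, -15.63, -0.86] [0.0, -0.0, 27.43]
```

View pics/w2.png

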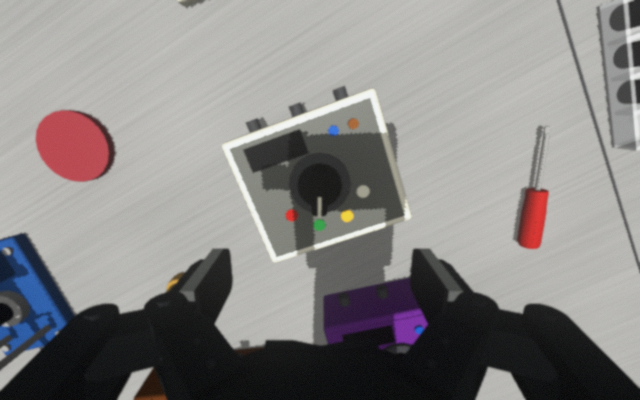

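The pointer has clicked in at green: the line at (320,205) points at the green dot at (320,224). Now I move over the press handle with the fingers shut, to push from above.

Call:
jog_arm(moves=[[-10.85,-15.6,-1.2,0,0,-2.57,1],[-10.85,-15.6,-1.2,0,0,-2.57,1],[-10.85,-15.6,-1.2,0,0,-2.57,1],[-10.85,-15.6,-1.2,0,0,-2.57,1],[-10.85,-15.6,-1.2,0,0,-2.57,1],[-10.85,-15.6,-1.2,0,0,-2.57,1],[-10.85,-15.6,-1.2,0,0,-2.57,1],[-10.85,-15.6,-1.2,0,0,-2.57,1],[-10.85,-15.6,-1.2,0,0,-2.57,1],[-10.85,-15.6,-1.2,0,0,-2.57,1],[-10.85,-15.6,-1.2,0,0,-2.57,1],[-10.85,-15.6,-1.2,0,0,-2.57,1]])

```text
clock: 7.65
tcp_pos: [541.9, 223.4, 326.3]
eef_rot: [3.139, 0.003, -0.243]
force: [-0.3, -0.7, -0.6]
opening: 0.2
grip_force: 0.0
```

```bash
python3 - <<'E'
from h import *
st(); ci=camera_info('wrist'); im=save('wrist','w3.png')
hsv=cv2.cvtColor(im,cv2.COLOR_RGB2HSV); m=cv2.inRange(hsv,(5,150,90),(16,255,255))
k,_,s_,cen=cv2.connectedComponentsWithStats(m)
for i in range(1,k):
    if s_[i,4]>60: print(s_[i].tolist(),cen[i].round(),onz(ci,cen[i],203).round(1),cv2.minAreaRect(cv2.findNonZero((_==i).astype(np.uint8))))
yw=np.radians(-14);ey=np.array([-np.sin(yw),np.cos(yw)])
print(proj(ci,[[*(np.array([543,224])+s*ey),200] for s in(-40,0,40)]).round().tolist())
E
```

```text
t 7.65 tcp [541.9 223.4 326.3] xhead -13.9 z [-0.004 -0.002 -1.   ] q [ 0.3  -0.03  1.77 -0.    1.4   2.11] F [-0.3 -0.7 -0.6] M [-0.03  0.06  0.02] open 0.226482087435173 0.0
[339, 109, 29, 5, 134] [353. 111.] [605.  187.7 203. ] ((353.0, 111.0), (4.0, 28.0), 90.0)
[272, 110, 28, 5, 111] [285. 112.] [614.7 228.2 203. ] ((285.5, 112.0), (27.0, 4.0), 0.0)
[261, 201, 119, 27, 3066] [320. 214.] [544.7 223.2 203. ] ((319.9999694824219, 214.0), (117.99998474121094, 25.999996185302734), -0.0)
[441, 220, 129, 112, 4946] [520. 269.] [469.8  94.7 203. ] ((497.8813171386719, 277.16131591796875), (129.25283813476562, 101.10004425048828), 8.583621978759766)
[446, 251, 49, 31, 638] [465. 262.] [484.9 132.3 203. ] ((469.1219787597656, 257.4024963378906), (30.45388412475586, 39.35578918457031), 51.34019470214844)
[[378.0, 215.0], [320.0, 215.0], [261.0, 215.0]]
```

View pics/w3.png

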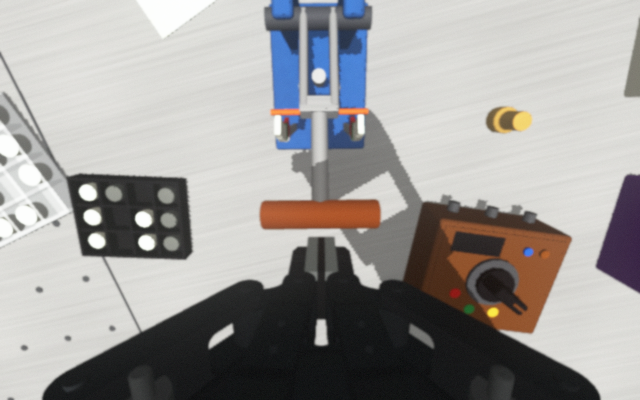

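The handle centre is confirmed at (320,214) px, which is (544,223) mm, level in the picture and lying squarely across the tool. I press along its arc in stages, checking force and height.

Call:
jog_arm(moves=[[0.08,0,0.8,0,0,0,1],[0.08,0,1.5,0,0,0,1],[0.06,0,1.75,0,0,0,1],[-0.05,0,2.0,0,0,0,1],[-0.15,0,2.28,0,0,0,1],[-0.25,0,2.55,0,0,0,1],[-0.33,0,2.85,0,0,0,1],[-0.39,0,3.15,0,0,0,1],[-0.45,0,3.44,0,0,0,1],[-0.48,0,3.7,0,0,0,1],[-0.51,0,4.0,0,0,0,1],[-0.51,0,4.0,0,0,0,1]])

```text
clock: 8.9
tcp_pos: [529.5, 227.2, 228.6]
eef_rot: [-3.14, 0.002, -0.244]
force: [-4.6, -1.0, 7.4]
opening: -0.0
grip_force: 3.4
```

```bash
python3 - <<'E'
from h import *
st(); ci=camera_info('wrist'); im=save('wrist','w4.png'); b=save('scene','s4.png')
hsv=cv2.cvtColor(im,cv2.COLOR_RGB2HSV); m=cv2.inRange(hsv,(5,150,90),(16,255,255))
k,_,s_,cen=cv2.connectedComponentsWithStats(m)
print([(s_[i].tolist(),cen[i].round().tolist()) for i in range(1,k) if s_[i,4]>60])
# predicted pin pixel (85 mm from pivot) for lever angles
h0=np.array([544,223.]);yw=np.radians(-13.9);ex=np.array([np.cos(yw),np.sin(yw)]);ey=np.array([-ex[1],ex[0]])
piv=h0+135.07*ex
for q in (.3,.4,.5,.6):
    a=.45-q; P=[[*(piv-85*np.cos(a)*ex+s*ey),135+85*np.sin(a)] for s in(-25,25)]
    H=[[*(piv-150*np.cos(a)*ex),135+150*np.sin(a)]]
    print(q,proj(ci,P+H).round().tolist(),proj(camera_info('scene'),P).round().tolist())
c1=cv2.resize(im[:230,200:440],(480,460));c2=cv2.resize(b[110:210,330:410],(320,400),interpolation=cv2.INTER_CUBIC)
c2=np.vstack([c2,np.zeros((60,320,3),np.uint8)]);cv2.imwrite('pics/c4.png',np.hstack([c1,c2])[:,:,::-1])
E
```

```text
t 8.9 tcp [529.5 227.2 228.6] xhead -14.0 z [-0.001  0.001 -1.   ] q [0.31 0.02 1.89 0.   1.23 2.13] F [-4.6 -1.   7.4] M [-0.    0.79 -0.  ] open -0.035138464306112595 3.4344330802559853
[([257, 99, 34, 9, 220], [275.0, 102.0]), ([351, 98, 32, 9, 242], [366.0, 101.0]), ([247, 227, 151, 35, 3771], [323.0, 243.0]), ([482, 246, 158, 126, 8653], [572.0, 297.0]), ([559, 358, 54, 37, 439], [589.0, 376.0])]
0.3 [[375.0, 120.0], [271.0, 121.0], [323.0, 251.0]] [[358.0, 150.0], [369.0, 141.0]]
0.4 [[372.0, 121.0], [274.0, 122.0], [323.0, 241.0]] [[358.0, 152.0], [368.0, 143.0]]
0.5 [[369.0, 121.0], [276.0, 121.0], [323.0, 231.0]] [[358.0, 154.0], [368.0, 145.0]]
0.6 [[367.0, 119.0], [278.0, 119.0], [323.0, 220.0]] [[358.0, 156.0], [368.0, 147.0]]
```

View pics/c4.png

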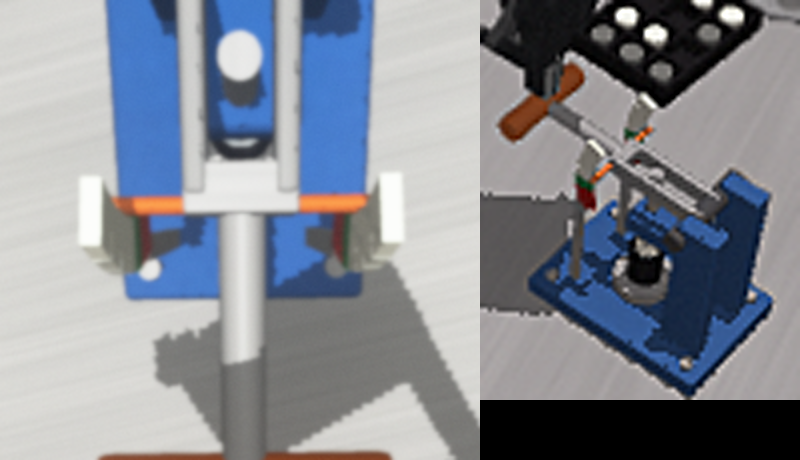

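The pin stands just above green, at about q 0.38, which agrees with the TCP height and 7.4 N. About 19 mm more puts it in mid-green.

Call:
jog_arm(moves=[[0,0,0.2,0,0,0,1],[0,0,0.4,0,0,0,1],[0,0,0.6,0,0,0,1],[0,0,0.74,0,0,0,1],[0,0,0.74,0,0,0,1],[0,0,0.74,0,0,0,1],[0,0,0.74,0,0,0,1],[0,0,0.74,0,0,0,1]])

```text
clock: 9.8
tcp_pos: [529.5, 227.5, 211.3]
eef_rot: [-3.14, 0.002, -0.244]
force: [-6.1, -0.1, 6.8]
opening: 0.1
grip_force: 3.9
```

```bash
python3 - <<'E'
from h import *
st(); im=snapshot('wrist'); b=save('scene','s5.png'); t=snapshot('top')
c1=cv2.resize(im[:230,200:440],(480,460));c2=cv2.resize(b[125:170,345:385],(320,360),interpolation=cv2.INTER_CUBIC)
c2=np.vstack([c2,np.zeros((100,320,3),np.uint8)]);cv2.imwrite('pics/c5.png',np.hstack([c1,c2])[:,:,::-1])
st()
E
```

```text
t 9.8 tcp [529.5 227.5 211.3] xhead -14.0 z [-0.001  0.002 -1.   ] q [0.31 0.04 1.9  0.   1.2  2.13] F [-6.1 -0.1  6.8] M [0.08 1.11 0.06] open 0.07716648646422598 3.8968879356980324
t 9.95 tcp [529.5 227.5 211.3] xhead -14.0 z [-0.001  0.002 -1.   ] q [0.31 0.04 1.9  0.   1.2  2.13] F [-6.7  0.4  7.8] M [ 0.15  1.06 -0.  ] open 0.05483715314331714 3.8963600993156433
```

View pics/c5.png

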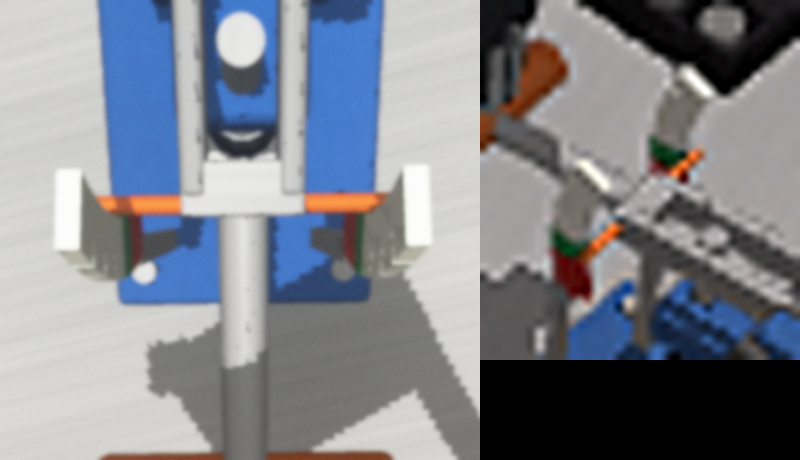

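The pin seems low in the green band in this view. Before holding, I'll measure the lever angle from the pictures against the scale's own green and red.

```bash
cat > m.py <<'E'
from h import *
h0=np.array([544,223.]);yw=np.radians(-13.9);ex=np.array([np.cos(yw),np.sin(yw)]);ey=np.array([-ex[1],ex[0]])
piv=h0+135.07*ex
def q_of(ci,uv,yp):
    o,d=ray(ci,uv); n=np.array([*ey,0]); P=o+d*((yp-n@(o-[*piv,0]))/(n@d)); v=P-[*piv,135]
    return .45-np.arctan2(v[2],-(v[:2]@ex)), np.hypot(v[2],v[:2]@ex)
cs=camera_info('scene')
for fn in ('s4','s5'):
    im=cv2.imread(f'pics/{fn}.png');hsv=cv2.cvtColor(im,cv2.COLOR_BGR2HSV)
    roi=np.zeros(im.shape[:2],np.uint8);roi[128:170,350:378]=255
    for nm,lo,hi in(('pin',(4,140,140),(18,255,255)),('green',(45,90,30),(90,255,255)),('red',(165,120,40),(180,255,200)),('red0',(0,120,40),(3,255,160))):
        k,lab,s_,cen=cv2.connectedComponentsWithStats(cv2.inRange(hsv,lo,hi)&roi)
        for i in range(1,k):
            if s_[i,4]<3: continue
            r=[q_of(cs,c,y) for y in (-35,35) for c in [cen[i]]]
            ys,xs=np.where(lab==i); e=[(int(xs[j]),int(ys[j])) for j in (ys.argmin(),ys.argmax(),xs.argmin(),xs.argmax())]
            print(fn,nm,s_[i,4],cen[i].round(1),'q,r @-35:',np.round(r[0],2),'@+35:',np.round(r[1],2),e)
for s in(-35,35):
  for q in (.38,.45,.5,.57,.7): print(s,q,proj(cs,[*(piv-85*np.cos(.45-q)*ex+s*ey),135+85*np.sin(.45-q)]).round(1).tolist())
E
python3 m.py
```

```text
s4 pin 5 [370.4 143.2] q,r @-35: [-0.67 89.  ] @+35: [ 0.52 83.84] [(372, 142), (369, 144), (369, 144), (372, 142)]
s4 pin 6 [360.5 152. ] q,r @-35: [ 0.11 72.49] @+35: [  0.98 134.51] [(361, 151), (359, 153), (359, 153), (362, 151)]
s4 green 3 [367. 143.] q,r @-35: [-0.52 88.69] @+35: [ 0.59 96.64] [(366, 143), (366, 143), (366, 143), (368, 143)]
s4 green 8 [355.5 155.5] q,r @-35: [ 0.48 84.63] @+35: [  1.08 165.95] [(354, 154), (357, 157), (354, 154), (357, 156)]
s4 red0 17 [356.2 159. ] q,r @-35: [ 0.63 82.33] @+35: [  1.16 171.45] [(354, 156), (356, 161), (354, 156), (358, 159)]
s5 pin 5 [370.6 144.8] q,r @-35: [-0.65 83.68] @+35: [ 0.59 83.07] [(371, 144), (369, 146), (369, 146), (372, 144)]
s5 pin 7 [360.3 154.3] q,r @-35: [ 0.24 69.86] @+35: [  1.04 140.17] [(361, 153), (359, 156), (359, 155), (362, 153)]
s5 green 7 [368.1 143.9] q,r @-35: [-0.56 86.01] @+35: [ 0.6  92.36] [(367, 143), (368, 145), (367, 143), (370, 144)]
s5 green 6 [355.  155.2] q,r @-35: [ 0.48 86.49] @+35: [  1.07 167.59] [(354, 154), (355, 156), (354, 154), (356, 155)]
s5 red0 18 [356.1 158.9] q,r @-35: [ 0.63 82.8 ] @+35: [  1.16 171.9 ] [(354, 156), (356, 161), (354, 156), (358, 159)]
-35 0.38 [[355.6, 153.5]]
-35 0.45 [[355.4, 154.9]]
-35 0.5 [[355.4, 155.9]]
-35 0.57 [[355.4, 157.3]]
-35 0.7 [[355.7, 160.1]]
35 0.38 [[370.4, 140.3]]
35 0.45 [[370.2, 141.7]]
35 0.5 [[370.1, 142.7]]
35 0.57 [[370.1, 144.1]]
35 0.7 [[370.3, 147.0]]
```

```bash
cat >> m.py <<'E'
print('---')
from scipy.optimize import brentq,least_squares
for fn,c in(('s4',(370.4,143.2)),('s4',(360.5,152.)),('s5',(370.6,144.8)),('s5',(360.3,154.3))):
    f=lambda v:(proj(cs,[*(piv-85*np.cos(.45-v[0])*ex+v[1]*ey),135+85*np.sin(.45-v[0])])[0]-c)
    r=least_squares(f,[.45,25 if c[0]>365 else -25]);print(fn,c,r.x.round(3))
# wrist w4 pin edges and a new wrist view: pin centroids
ci=camera_info('wrist');im=save('wrist','w5.png')
hsv=cv2.cvtColor(im,cv2.COLOR_RGB2HSV);m=cv2.inRange(hsv,(5,150,90),(16,255,255))
k,_,s_,cen=cv2.connectedComponentsWithStats(m)
for i in range(1,k):
    if s_[i,4]>60: print(s_[i].tolist(),cen[i].round(1))
for q in(.4,.45,.5,.55,.6):
    a=.45-q
    # handle outline rows: upper (+x side) edge seen by camera, from cylinder of radius 10
    C=np.array([*(piv-150*np.cos(a)*ex),135+150*np.sin(a)])
    rows=[proj(ci,C+10*np.array([*(np.cos(t)*ex),np.sin(t)])+s*np.array([*ey,0]))[0,1] for t in np.linspace(0,6.28,60) for s in(-30,30)]
    cols=[proj(ci,C+np.array([*(s*ey),10]))[0,0] for s in(-40,40)]
    print(q,'handle rows',np.round([min(rows),max(rows)],1),'cols',np.round(cols,1),'scene',proj(cs,[C+s*np.array([*ey,0]) for s in(-40,40)]).round(1).tolist())
E
python3 m.py | sed -n '/---/,$p'; python3 -c "
from h import *
im=cv2.imread('pics/s5.png');m=cv2.inRange(cv2.cvtColor(im,cv2.COLOR_BGR2HSV),(4,140,60),(18,255,255))
k,l,s,c=cv2.connectedComponentsWithStats(m[100:150,325:365]);print(s[1:].tolist(),c[1:]);st()"
```

```text
---
s4 (370.4, 143.2) [ 0.539 36.583]
s4 (360.5, 152.0) [  0.535 -11.069]
s5 (370.6, 144.8) [ 0.621 37.362]
s5 (360.3, 154.3) [  0.63  -12.531]
[353, 97, 39, 10, 304] [371.5 101. ]
[249, 98, 41, 10, 275] [269.9 102. ]
[248, 227, 69, 35, 1785] [276.3 243.2]
[328, 227, 71, 35, 1968] [367.9 242.8]
[493, 256, 147, 132, 7814] [574.3 306.4]
[585, 375, 31, 25, 174] [601.2 391. ]
[620, 391, 15, 9, 62] [626.6 395.4]
0.4 handle rows [235.2 275.6] cols [408.3 239.6] scene [[337.3, 143.3], [354.4, 128.9]]
0.45 handle rows [229.8 268.3] cols [404.1 243.5] scene [[337.2, 145.1], [354.3, 130.6]]
0.5 handle rows [224.3 261. ] cols [400.3 247. ] scene [[337.2, 146.8], [354.2, 132.4]]
0.55 handle rows [218.6 253.8] cols [397.  250.2] scene [[337.3, 148.6], [354.2, 134.3]]
0.6 handle rows [212.8 246.5] cols [393.9 253. ] scene [[337.5, 150.5], [354.3, 136.1]]
[[23, 30, 8, 10, 37], [10, 38, 12, 11, 75]] [[26.72972973 34.24324324]
 [15.34666667 42.98666667]]
t 10.0 tcp [529.5 227.5 211.3] xhead -14.0 z [-0.001  0.002 -1.   ] q [0.31 0.04 1.9  0.   1.2  2.13] F [-6.4  1.4  7.7] M [ 0.12  1.15 -0.04] open -0.01767757716635477 3.896861784160137
```

```bash
cat > tri.py <<'E'
import io,contextlib
with contextlib.redirect_stdout(io.StringIO()):
    from m import *
ci=camera_info('wrist')
def tri(c1,p1,c2,p2):
    o1,d1=ray(c1,p1);o2,d2=ray(c2,p2);s=np.linalg.lstsq(np.c_[d1,-d2],o2-o1,rcond=None)[0]
    P=(o1+d1*s[0]+o2+d2*s[1])/2;v=P-[*piv,135];x=-(v[:2]@ex)
    return P.round(1),'gap',np.linalg.norm(o1+d1*s[0]-o2-d2*s[1]).round(1),'q',round(.45-np.arctan2(v[2],x),3),'r',np.hypot(x,v[2]).round(1),'y',round(v[:2]@ey,1)
print('now near',tri(cs,(360.3,154.3),ci,(371.5,101.)));print('now far',tri(cs,(370.6,144.8),ci,(269.9,102.)))
ct=camera_info('top')
print('rest far',tri(cs,(373.2,137.6),ct,(250.5,177.5)))
# handle ends now: scene centroid line ends vs wrist
E
python3 tri.py
```

```text
now near (array([596. , 186.9, 133.5]), 'gap', np.float64(1.4), 'q', np.float64(0.47), 'r', np.float64(75.9), 'y', np.float64(-22.5))
now far (array([607.5, 232.6, 136.2]), 'gap', np.float64(0.1), 'q', np.float64(0.434), 'r', np.float64(75.7), 'y', np.float64(24.6))
rest far (array([613.9, 231. , 170.8]), 'gap', np.float64(1.3), 'q', np.float64(-0.028), 'r', np.float64(77.9), 'y', np.float64(24.6))
```

The pin triangulates to radius 76 mm at q of about 0.45, which explains the parallax in the scene view. The handle outline gives q about 0.49 and the TCP height 0.495. The lever is in green, so I nudge it 2.5 mm deeper to centre it.

Call:
jog_arm(moves=[[0,0,0.05,0,0,0,1],[0,0,0.1,0,0,0,1],[0,0,0.1,0,0,0,1],[0,0,0.1,0,0,0,1],[0,0,0.1,0,0,0,1]])

```text
clock: 10.55
tcp_pos: [529.6, 227.5, 208.9]
eef_rot: [-3.14, 0.002, -0.244]
force: [-6.2, -0.0, 7.5]
opening: -0.2
grip_force: 3.9
```

```bash
python3 - <<'E'
from h import *
st()
s=read_state(); z=s['tcp_pos'][2]-83; print('handle z',z,'q',.45-np.arcsin((z-135)/150))
if 120<z<132 and s['force'][2]>4: print(sign_off())
E
```

```text
t 10.55 tcp [529.6 227.5 208.9] xhead -14.0 z [-0.001  0.002 -1.   ] q [0.31 0.04 1.9  0.   1.2  2.13] F [-6.2 -0.   7.5] M [0.13 1.07 0.01] open -0.1673939215638391 3.9446042105555534
handle z 125.9085157530065 q 0.5106470654673283
the job is handed in; nothing more can be done
None
```

I turned the white controller's knob to the green dot, where it clicked in, and handed the job in at 10.55 s with the arm still holding the press handle in mid-green: lever about 0.51 rad going by tool height, pushing with about 7.5 N.

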